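# Index the sample carousel the short way and seat it on its key

### The job

Turn the sample carousel by its centre knob, the shorter way round, until the red-capped tube stands at the green mark post (not the grey one). Then press the knob gently and rock it slowly, up to about fifteen degrees to either side, until you feel the carousel drop onto its hidden key, leave it fully home there, and let go. Do not force it down onto the key, and leave the other things on the table where they are.

Things in the scene. Friction and masses are not known exactly. Their poses are not given: they have to be found in the camera images.
- carousel (a joint): Angle of the carousel, rad, growing counterclockwise seen from above; 0 when the red cap lies along the base's +x axis. It turns endlessly both ways (the reading is not wrapped), with about 0.1 N m of friction, and stays where it is left. The shorter way is the one that needs less than half a turn to the green mark; a slip of up to 0.3 rad the other way does no harm.
- platter (a joint): How far the carousel has dropped, m: 0 raised (start), 0.007 fully home, where it cannot turn. It needs 3 to 5.5 N of push to go down, stays down, and the key stops it after 1 mm unless a slot is over the key within 0.03 rad. Find that by turning slowly (0.2 rad/s or less) under a push of 6 to 12 N; do not press while travelling between marks, or it drops in at a wrong place.
- knob (a joint): How far the spring-loaded knob is pushed in relative to the carousel, m: 0 out, 0.007 hard against its stop. Push needed: 2 N to start plus 2 N for each mm (16 N at the stop; beyond that it is rigid). It springs back when let go.
- knob_grip (a point): On the carousel's vertical axis at the height to grip the knob, 104 mm above the table when raised. The knob: a grey bar 50 mm long, 16 mm wide, 34 mm high on an aluminium flange 60 mm across; flange top 20 mm below this point, bar top 14 mm above. x runs along the bar towards the red cap, z up. Moves with the knob. Caps around it begin 79 mm from the axis, tops 6 mm below this point.
- red_cap (a point): Centre of the top of the red cap (18 mm across), 88 mm from the axis, 98 mm above the table when raised. The black carousel is 216 mm across with six tube places 60 degrees apart: one red, two blue, two white caps, one empty. It is at the green mark when both lie in the same direction from the axis, within 0.25 rad, as the key decides (40 to 49 mm apart horizontally).
- green_mark: The green mark post, fixed on the rim of the base, 25 mm across, 30 mm high, 128 mm from the axis, 69 degrees to the left or right of the base's +x axis; origin at the centre of its foot, 35 mm above the table.
- grey_mark: A grey post of the same size on the other side of the base's +x axis: not the target.
- base: White round base of the carousel, fixed to the table at any yaw, 284 mm across, 35 mm high; origin at the centre of its underside, on the carousel's axis, z up.
- pedestal: Steel column, 60 mm across, under the carousel; origin and axes as the base's. It carries a hidden 10 mm key pin at 60 mm radius for the six slots (one per tube place). The slot for the red tube meets the key not exactly at the green post but 0.08 to 0.22 rad (5 to 13 degrees) to one side or the other of it: feel for it. The key must never bear more than 22 N.
- bottle: White plastic bottle, blue cap, 60 mm across, 150 mm high. Bystander. Origin at the centre of its underside, as for those below.
- beaker: Glass beaker, 70 mm across, 80 mm high. Bystander.
- bucket: Black round open centrifuge bucket, 60 mm across, 50 mm high. Bystander.
- pot: Small jar with a red lid, 50 mm across, 55 mm high. Bystander.
- insert: White round tube insert with seven dark holes, 52 mm across, 18 mm high. Bystander.
- rack: Blue tube rack with capped tubes, 70 x 160 mm, 92 mm high. Bystander.
- timer: Grey bench timer, 50 x 70 mm, 22 mm high. Bystander.

How it is judged:
At the end, for the whole second after the job is handed in: The carousel is down on its key (dropped by more than 5.5 of its 7 mm) with the red cap at the green mark (within 60 mm of it horizontally), at rest, and the knob has been let go and has sprung back (value of joint platter above 0.0055 m and horizontal distance between red_cap and green_mark below 0.06 m and value of joint knob below 0.001 m and velocity of joint carousel between -0.05 and 0.05 rad/s); the robot touches nothing.
It fails at once if the carousel is turned the long way round (past the point opposite the green mark) ((y of green_mark in the frame of base above 0 m and value of joint carousel above 4.45 rad) or (y of green_mark in the frame of base below 0 m and value of joint carousel below 1.83 rad)).
It fails at once if the carousel is forced onto its key with more than 22 N (contact force between pedestal and platter above 22 N).
It fails at once if another thing on the table is moved by more than 30 mm (distance of any of bottle, beaker, bucket, pot, insert, rack, timer from where it was at the start of the episode above 0.03 m).
It also fails if it takes over 72 s, if anything falls off the work surface, if the arm or the gripper's body presses on something with over 40 N, if the wrist force passes 120 N, or if a joint passes its speed limit or range.

### The arm

A 6-joint arm with a two-finger parallel gripper is mounted at the origin on the work surface. World frame = base frame: x ahead of the robot, y to its left, z up, the work surface at z = 0. Lengths are in m, angles in rad, forces in N, time in s.
With the tool pointing down it reaches from about 0.4 to 0.825 m from the base axis. Payload 7 kg.
Tool frame: the origin (TCP) lies at the very end of the fingers, on their centre line; the grasp point (between the pads) lies 19 mm behind it; z points along the fingers, y is the direction in which the jaws open and shut (so a half turn about z gives the same grasp; the last joint's range is limited). The gripper opens to 88 mm and grips with 3 to 60 N. Pads are 19 mm wide; open, the fingers measure 130 mm over their backs; the gripper's body (78 mm by 193 mm) begins 47 mm behind the grasp point.
Start: joints at [-0.828, 0.359, 0.012, 0, -1.224, -0.288], TCP at [0.296, -0.606, 0.227] pointing down, gripper open.
Joint ranges: [-3.07, 3.07], [-1.43, 2.12], [-1.02, 1.25], [-3.03, 1.67], [-3.05, -0], [-3.03, 3.03]. Speed limits (rad/s): [2.39, 2.39, 3.01, 3.14, 3.14, 3.14].

### API

Orientations are given as a unit quaternion [w, x, y, z].
In Python, from cell import ctrl gives the robot as it stands.
- The arm moves only by the shell command python3 -m creep 'ROWS' [OPENING] [FORCE]. ROWS is JSON, a list of rows, each a list of 4 numbers: the shift along the world's x, y, z in m, then the turn about the world's z in rad. A call has 1 to 8 rows; each row is the pose to reach, as a shift and turn from the pose commanded when the call began; what a row does not reach only later rows make up. A row lasts 1/10 s, in which the tool goes at most 50 mm and 8.59 degrees, less where a joint would pass 70% of its speed; a pose out of reach is approached as far as the arm can. A call with a gripper value outside its range is refused whole. OPENING is the opening, from 0 (shut) to 1 (fully open), set as the call begins (- or left out, the last holds). The fingers move at their own pace and stop on an object; FORCE is the grip in N (left out, the last holds). Time passes only in rows, so rows that repeat a pose let the fingers close. It gives the time, the measured TCP pose, the force and the opening at its end, in the units of the state.
- ctrl.read_state(): the state, without advancing time (a new reading comes with each control period).
- ctrl.snapshot(name): name is "scene" or "top" or "wrist"; returns a dict with "color" (480x640x3 uint8, blue, green, red), "camera_matrix" (3x3 intrinsics, pixels), "view" (4x4, takes a point from world to camera coordinates). Camera axes: x right, y down, z forward; pixel columns grow to the right and rows downward; lengths in m; the calibration is good to about 2 mm. A picture is of the moment at which its call begins. There is no depth.
- ctrl.hand_in(): hands the job in, once; it reports no verdict.
The state is a dict: "t": time; "qpos": joint angles; "dq": joint speeds; "effort": joint torques, N m; "position": TCP position; "tcp_rot": TCP orientation; "wrist_force": force on the tool from outside, world axes, zero at the start; "wrist_torque": the same for the moment, N m; "opening": finger opening in m.
Only numpy, scipy, OpenCV 4.12 (cv2) and the standard library are available. Lean on these libraries where they do the work, as an engineer would, in place of code of your own. Each camera call takes 0.05 s, during which the arm holds its last target. There are 200 camera calls.

## Working session

There is one attempt and no reset: what is moved stays moved. The work goes in short steps, Python scripts to look and compute and a shell command to move; the robot and the scene stay as the last step left them, time stands still between calls to the robot, and variables do not carry over. Pictures are saved under pics/ and viewed, about 8 in all and at most 12, crops included, and the job is handed in when it is done.

```bash
mkdir -p pics; ls
python3 - <<'E'
from cell import ctrl
import cv2,numpy as np
for n in("top","scene"):
    s=ctrl.snapshot(n);cv2.imwrite(f"pics/{n}0.png",s["color"]);np.savez(f"pics/{n}0.npz",K=s["camera_matrix"],V=s["view"])
print({k:np.round(v,3) for k,v in ctrl.read_state().items()})
E
```

```text
pics
{'t': np.float64(0.1), 'qpos': array([-0.828,  0.359,  0.011, -0.   , -1.224, -0.288]), 'dq': array([-0.001, -0.003,  0.001,  0.   , -0.   , -0.001]), 'effort': array([-2.0000e-03, -5.8416e+01,  2.9375e+01,  7.0160e+00,  1.0000e-02,
       -0.0000e+00]), 'position': array([ 0.296, -0.606,  0.226]), 'tcp_rot': array([-0.   , -0.225,  0.974,  0.001]), 'wrist_force': array([-0.206,  0.197,  1.145]), 'wrist_torque': array([ 0.031, -0.02 ,  0.011]), 'opening': np.float64(0.088)}
```

View pics/top0.png

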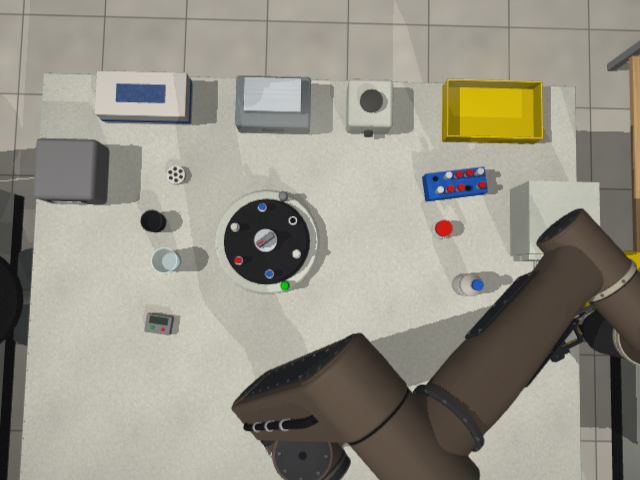

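View pics/scene0.png

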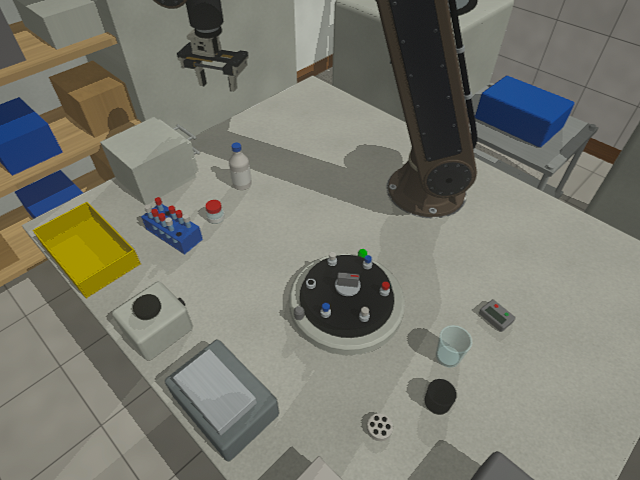

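The top view shows the carousel at about (266,241), the red cap at (238,260), the green post at (285,286) and the grey post at (283,196). The bar and its red pointer are at the hub. Next I'll cast rays to get positions.

```bash
cat > h.py <<'E'
import numpy as np,cv2
def ray(K,V,uv,z):
    d=np.linalg.inv(K)@[uv[0],uv[1],1]; R=V[:3,:3]; c=-R.T@V[:3,3]; d=R.T@d
    return (c+d*(z-c[2])/d[2])[:2]
def blob(img,lo,hi,roi):
    x0,y0,x1,y1=roi; m=cv2.inRange(cv2.cvtColor(img,cv2.COLOR_BGR2HSV)[y0:y1,x0:x1],lo,hi)
    n,l,s,c=cv2.connectedComponentsWithStats(m)
    return [(c[i]+[x0,y0],s[i,4]) for i in range(1,n) if s[i,4]>12]
E
python3 - <<'E'
from h import *
img=cv2.imread("pics/top0.png");f=np.load("pics/top0.npz");K,V=f["K"],f["V"]
roi=(205,180,330,305)
red=blob(img,(0,130,80),(8,255,255),roi);g=blob(img,(45,130,60),(75,255,255),roi)
blk=blob(img,(0,0,0),(180,255,50),roi)
print(red,g,blk)
m=cv2.inRange(img[180:305,205:330],(0,0,0),(50,50,50));cs,_=cv2.findContours(m,0,2);c=max(cs,key=cv2.contourArea)
e=cv2.fitEllipse(c);print(e)
# carousel top height unknown: use caps instead (z .098)
capb=blob(img,(100,120,60),(130,255,255),roi);print(capb)
G=ray(K,V,max(g,key=lambda b:b[1])[0],.065)
R=ray(K,V,min(red,key=lambda b:b[0][0])[0],.098)
B=[ray(K,V,b[0],.098) for b in capb]
gy=ray(K,V,(283,196),.065)
print("G",G,"R",R,"B",B,"grey",gy)
for z in(.06,.075):print(ray(K,V,np.array(e[0])+[205,180],z))
print("knobtop",ray(K,V,(266,240),.118))
cv2.imwrite("pics/c.png",cv2.resize(img[185:300,210:325],None,fx=5,fy=5,interpolation=2))
E
```

```text
[(array([237. , 259.5]), np.int32(36))] [(array([284.37704918, 285.04918033]), np.int32(61))] [(array([266.69702801, 241.60551636]), np.int32(4677)), (array([292.35294118, 220.        ]), np.int32(17))]
((61.43607711791992, 61.272010803222656), (83.27096557617188, 84.19515991210938), 66.9722671508789)
[(array([261. , 205.5]), np.int32(36)), (array([268.5       , 273.33333333]), np.int32(30))]
G [0.37047146 0.05911628] R [0.43346744 0.18125421] B [array([0.57469616, 0.12378466]), array([0.39982366, 0.09934904])] grey [0.60568431 0.06900767]
[0.48466658 0.10977822]
[0.48368224 0.10869315]
knobtop [0.48407715 0.10678473]
```

View pics/c.png

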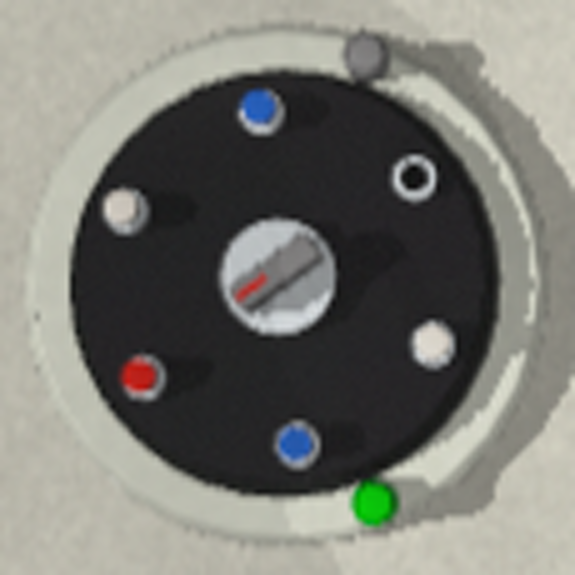

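Checks hold: with the axis at about (0.4865, 0.110), the red cap is at 88 mm and the posts at about 127 mm, 137° apart. The red cap is at 127°, green at 204° and the base's +x at 272°. So the turn is about +1.35 rad CCW, and the gripper first needs +1.76 rad of yaw.

```bash
python3 -m creep '[[0.011,0.044,0,0.11],[0.022,0.088,0,0.22],[0.034,0.131,0,0.33],[0.045,0.175,0,0.44],[0.056,0.219,0,0.55],[0.067,0.263,0,0.66],[0.079,0.306,0,0.77],[0.09,0.35,0,0.88]]' 0.6 20
python3 -m creep '[[0.012,0.045,0,0.11],[0.025,0.09,0,0.22],[0.037,0.135,0,0.33],[0.05,0.18,0,0.44],[0.062,0.225,0,0.55],[0.075,0.27,0,0.66],[0.088,0.32,0,0.77],[0.1,0.366,0,0.876]]'
python3 -m creep '[[0,0,0,0],[0,0,0,0],[0,0,0,0],[0,0,0,0]]'
python3 - <<'E'
from cell import ctrl
import cv2,numpy as np
s=ctrl.read_state();print(s["t"],s["position"],s["tcp_rot"],s["qpos"],s["wrist_force"])
s=ctrl.snapshot("wrist");cv2.imwrite("pics/w1.png",s["color"]);np.savez("pics/w1.npz",K=s["camera_matrix"],V=s["view"])
E
```

```text
t: 0.9
position: [0.3864, -0.2547, 0.2265]
tcp_rot: [0.0, -0.621, 0.784, 0.0]
wrist_force: [1.6, -0.3, -0.3]
opening: 0.0532
t: 1.7
position: [0.4864, 0.1117, 0.2266]
tcp_rot: [-0.0, 0.895, -0.447, 0.0]
wrist_force: [1.9, 0.2, 0.4]
opening: 0.0529
t: 2.1
position: [0.4862, 0.1086, 0.2266]
tcp_rot: [0.0, 0.893, -0.45, -0.0]
wrist_force: [-0.0, 0.2, -0.1]
opening: 0.0527
2.1 [0.48619052 0.1086029  0.22656484] [ 3.44581535e-05  8.93270345e-01 -4.49519839e-01 -5.24139799e-05] [ 6.14933625e-01  6.48860089e-02 -3.68095050e-01 -6.62060597e-05
 -1.13792539e+00  2.34350051e-02] [-0.00456014  0.17297302 -0.09153696]
```

View pics/w1.png

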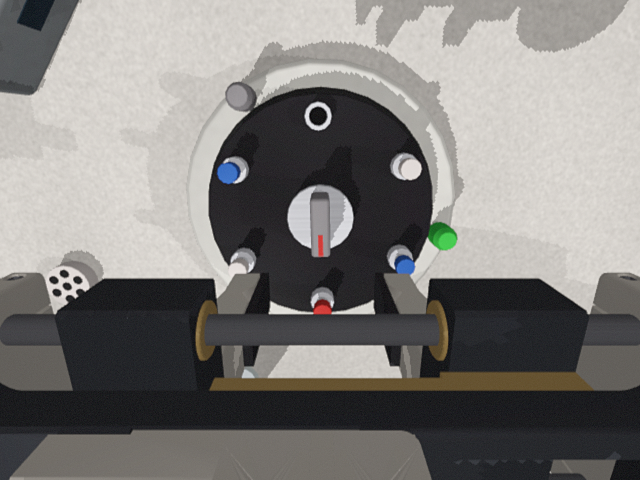

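The wrist view shows the bar upright at about (320,225), running along the image vertical and parallel to the jaw faces. The blue caps are at (228,173) and (405,266), the green post at (443,237) and the grey post at (239,96). I'll refine the centre from these.

Run:
```python
from h import *
img=cv2.imread("pics/w1.png");f=np.load("pics/w1.npz");K,V=f["K"],f["V"]
b=blob(img,(100,120,60),(130,255,255),(190,120,440,300));print(b)
B=[ray(K,V,x[0],.098) for x in b];print("blues",B,np.mean(B,0),np.linalg.norm(B[0]-B[-1]))
hsv=cv2.cvtColor(img,cv2.COLOR_BGR2HSV)
e=[x for x in blob(img,(0,120,80),(8,255,255),(300,225,345,280))];print(e)
p=ray(K,V,e[0][0],.118);print("pointer",p)
top=ray(K,V,(320,201),.118);bot=ray(K,V,(320,257),.118);print("bar ends",top,bot,(top+bot)/2,np.linalg.norm(top-bot),np.degrees(np.arctan2(*(bot-top)[::-1])))
g=blob(img,(45,130,60),(75,255,255),(400,200,480,260));G=ray(K,V,(444,241),.065);print(g,"G",G)
print("grey",ray(K,V,(236,96),.065))
cv2.imwrite("pics/c2.png",cv2.resize(img[175:275,270:370],None,fx=6,fy=6,interpolation=2))
```

```text
[(array([227.59240506, 172.33924051]), np.int32(395)), (array([404.05536332, 264.52941176]), np.int32(289))]
blues [array([0.57472877, 0.1195609 ]), array([0.40367604, 0.09489865])] [0.4892024  0.10722977] 0.17282147067226988
[(array([320.17021277, 244.70212766]), np.int32(94))]
pointer [0.47937291 0.11917541]
bar ends [0.50119496 0.08994726] [0.47306907 0.12792131] [0.48713201 0.10893429] 0.047255625486870435 126.5259033987629
[(array([441.81565217, 235.8226087 ]), np.int32(575))] G [0.37354298 0.05836202]
grey [0.60876077 0.06777445]
```

View pics/c2.png

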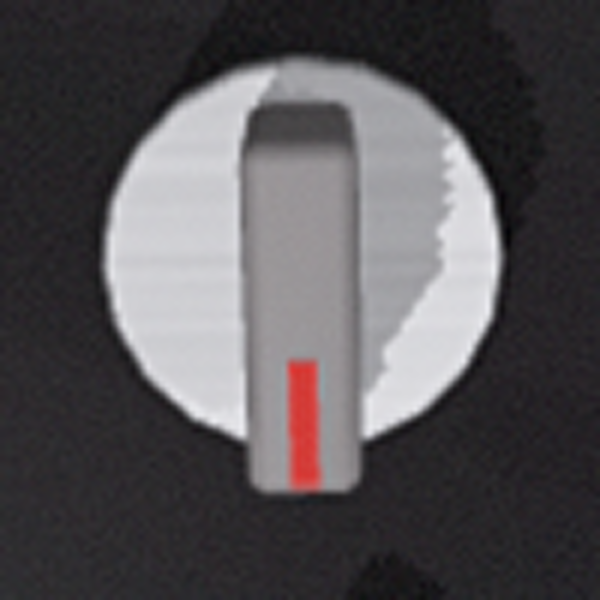

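The bar centre measures about (0.487, 0.109), at 126.5°. I'll descend with the TCP at 0.092, which leaves 8 mm above the flange for the knob travel, and then grip.

```bash
python3 -m creep '[[0.001,0,-0.025,0],[0.001,0,-0.05,0],[0.001,0,-0.075,0],[0.001,0,-0.1,0],[0.001,0,-0.115,0],[0.001,0,-0.125,0],[0.001,0,-0.132,0],[0.001,0,-0.1345,0]]' 0.6
python3 -m creep '[[0,0,0,0],[0,0,0,0],[0,0,0,0],[0,0,0,0],[0,0,0,0],[0,0,0,0]]' 0 40
```

```text
t: 2.95
position: [0.4875, 0.1093, 0.0919]
tcp_rot: [0.0, 0.894, -0.449, 0.0]
wrist_force: [-0.7, -0.1, 0.6]
opening: 0.0525
t: 3.55
position: [0.4873, 0.1095, 0.0922]
tcp_rot: [0.0, 0.894, -0.449, -0.0]
wrist_force: [-1.8, -0.4, 1.7]
opening: 0.0159
```

```bash
python3 -m creep '[[0,0,0.0005,0.04],[0,0,0.0005,0.12],[0,0,0.0005,0.2],[0,0,0.0005,0.28],[0,0,0.0005,0.36],[0,0,0.0005,0.44],[0,0,0.0005,0.52],[0,0,0.0005,0.6]]'
python3 - <<'E'
from cell import ctrl
s=ctrl.read_state();print(s["wrist_force"],s["wrist_torque"],s["qpos"])
E
```

```text
t: 4.35
position: [0.487, 0.1092, 0.0923]
tcp_rot: [0.0, 0.987, -0.163, -0.0]
wrist_force: [-1.1, -2.5, -0.1]
opening: 0.0161
[-1.12059664 -2.49421881 -0.10040859] [-0.66347782  0.2921998  -0.08986074] [ 6.15018187e-01  2.06255403e-01 -5.47483060e-01 -4.43482789e-05
 -8.18184095e-01  6.27933869e-01]
```

```bash
python3 -m creep '[[0,0,0,0.07],[0,0,0,0.14],[0,0,0,0.21],[0,0,0,0.28],[0,0,0,0.35],[0,0,0,0.42],[0,0,0,0.48],[0,0,0,0.5]]'
python3 -m creep '[[0,0,0,0],[0,0,-0.001,0],[0,0,-0.002,0],[0,0,-0.003,0],[0,0,-0.003,0],[0,0,-0.003,0]]'
```

```text
t: 5.15
position: [0.487, 0.1089, 0.0923]
tcp_rot: [0.0, 0.996, 0.085, -0.001]
wrist_force: [0.1, -3.3, 0.2]
opening: 0.0158
t: 5.75
position: [0.4871, 0.109, 0.0897]
tcp_rot: [0.0, 0.996, 0.084, -0.0]
wrist_force: [-2.0, -5.1, 5.5]
opening: 0.0156
```

Run:
```python
from cell import ctrl
import cv2,numpy as np
s=ctrl.read_state();print(s["wrist_force"],s["wrist_torque"],s["qpos"])
for n in["top"]:
    s=ctrl.snapshot(n);cv2.imwrite("pics/t2.png",s["color"])
```

```text
[-1.99192584 -5.12104123  5.47179723] [-2.11473886  1.00487815  0.06578326] [ 6.14942411e-01  2.09814414e-01 -5.50715780e-01  5.30292998e-04
 -8.11539114e-01  1.12383735e+00]
```

```bash
python3 -m creep '[[0,0,-0.001,0],[0,0,-0.002,0],[0,0,-0.0025,0],[0,0,-0.0025,0]]'
python3 -m creep '[[0,0,0,0.015],[0,0,0,0.03],[0,0,0,0.045],[0,0,0,0.06],[0,0,0,0.075],[0,0,0,0.09],[0,0,0,0.105],[0,0,0,0.12]]'
python3 - <<'E'
from cell import ctrl
s=ctrl.read_state();print(s["wrist_force"],s["wrist_torque"],s["qpos"])
E
```

```text
t: 6.2
position: [0.4872, 0.1091, 0.0875]
tcp_rot: [0.0, 0.996, 0.084, -0.0]
wrist_force: [-3.1, -4.8, 8.8]
opening: 0.0155
t: 7.0
position: [0.4871, 0.109, 0.0875]
tcp_rot: [0.0, 0.99, 0.144, -0.0]
wrist_force: [-4.0, -5.8, 8.1]
opening: 0.0158
[-4.04007546 -5.81817652  8.07417007] [-2.18019051  1.44103141 -0.21526774] [ 6.14875871e-01  2.12568884e-01 -5.53275239e-01  5.12013801e-04
 -8.05985010e-01  1.24402144e+00]
```

```bash
python3 -m creep '[[0,0,0,0.015],[0,0,0,0.03],[0,0,0,0.045],[0,0,0,0.06]]'
python3 -m creep '[[0,0,0,0.015],[0,0,0,0.03],[0,0,0,0.045],[0,0,0,0.06]]'
python3 - <<'E'
from cell import ctrl
s=ctrl.read_state();print(s["wrist_force"],s["wrist_torque"],s["qpos"])
E
```

```text
t: 7.4
position: [0.4871, 0.109, 0.0876]
tcp_rot: [0.0, 0.985, 0.173, -0.0]
wrist_force: [-2.9, -5.3, 8.3]
opening: 0.0158
t: 7.8
position: [0.4871, 0.109, 0.0876]
tcp_rot: [0.0, 0.979, 0.203, -0.0]
wrist_force: [-3.5, -5.9, 7.9]
opening: 0.016
[-3.52327793 -5.85834746  7.89689378] [-2.35627003  1.3232299  -0.3032187 ] [ 6.14822821e-01  2.12563179e-01 -5.53290735e-01  6.36520235e-04
 -8.06010565e-01  1.36398831e+00]
```

Now at about −0.01 rad from green, with no drop so far. I'll carry on to the far side.

```bash
python3 -m creep '[[0,0,0,0.015],[0,0,0,0.03],[0,0,0,0.045],[0,0,0,0.06],[0,0,0,0.075],[0,0,0,0.09]]'
python3 -m creep '[[0,0,0,0.015],[0,0,0,0.03],[0,0,0,0.045],[0,0,0,0.06]]'
python3 - <<'E'
from cell import ctrl
s=ctrl.read_state();print(s["wrist_force"],s["wrist_torque"],s["qpos"])
E
```

```text
t: 8.4
position: [0.4872, 0.1089, 0.0876]
tcp_rot: [0.0, 0.969, 0.247, -0.0]
wrist_force: [-3.1, -6.1, 8.3]
opening: 0.0159
t: 8.8
position: [0.4872, 0.1089, 0.0876]
tcp_rot: [0.0, 0.961, 0.276, -0.0]
wrist_force: [-2.3, -5.7, 8.0]
opening: 0.0157
[-2.25431521 -5.70827631  7.980427  ] [-2.57255519  1.20544248 -0.21131182] [ 6.14713231e-01  2.12570334e-01 -5.53322309e-01  8.00820738e-04
 -8.05938935e-01  1.51404268e+00]
```

```bash
python3 -m creep '[[0,0,0,0.015],[0,0,0,0.03],[0,0,0,0.045],[0,0,0,0.06]]'
python3 -m creep '[[0,0,0,0.015],[0,0,0,0.03],[0,0,0,0.045],[0,0,0,0.06]]'
python3 - <<'E'
from cell import ctrl
import cv2,numpy as np
s=ctrl.read_state();print(s["wrist_force"],s["wrist_torque"],s["qpos"])
from h import *
s=ctrl.snapshot("top");cv2.imwrite("pics/t3.png",s["color"]);K,V=s["camera_matrix"],s["view"]
roi=(205,180,330,305)
for n,lo,hi in(("r",(0,130,80),(8,255,255)),("g",(45,130,60),(75,255,255)),("b",(100,120,60),(130,255,255))):
  for b in blob(s["color"],lo,hi,roi):
    p=ray(K,V,b[0],.065 if n=="g" else .097);d=p-[.4872,.109];print(n,b,p,np.linalg.norm(d),np.degrees(np.arctan2(d[1],d[0]))%360)
E
```

```text
t: 9.2
position: [0.4872, 0.1088, 0.0872]
tcp_rot: [0.0, 0.953, 0.304, -0.001]
wrist_force: [-1.0, -6.4, 3.9]
opening: 0.0156
t: 9.6
position: [0.487, 0.1087, 0.0871]
tcp_rot: [0.0, 0.943, 0.332, -0.001]
wrist_force: [-1.4, -7.1, 3.4]
opening: 0.0154
[-1.35463435 -7.12393885  3.3751828 ] [-2.69533979  0.54107198 -0.62341624] [ 6.14536775e-01  2.13204723e-01 -5.53748565e-01  5.14648066e-04
 -8.05347463e-01  1.63378314e+00]
r (array([285.46875, 266.3125 ]), np.int32(32)) [0.41883795 0.0563255 ] 0.08630163620083159 217.6150634870545
g (array([284.37704918, 285.04918033]), np.int32(61)) [0.37047146 0.05911628] 0.12694068491589452 203.13934869544636
b (array([298.57575758, 234.87878788]), np.int32(33)) [0.50072354 0.02461744] 0.08545936591098154 279.1050577665545
```

The force fell from 8 N to 4 N and the torque rose, so the carousel has dropped into the slot. I'll back the twist off a little and follow it down gently.

```bash
python3 -m creep '[[0,0,0,-0.015],[0,0,0,-0.03],[0,0,0,-0.045],[0,0,0,-0.055]]'
python3 - <<'E'
from cell import ctrl
s=ctrl.read_state();print(s["wrist_force"],s["wrist_torque"])
E
python3 -m creep '[[0,0,-0.0005,0],[0,0,-0.001,0],[0,0,-0.0015,0],[0,0,-0.002,0],[0,0,-0.002,0]]'
python3 - <<'E'
from cell import ctrl
s=ctrl.read_state();print(s["wrist_force"],s["wrist_torque"])
E
```

```text
t: 10.05
position: [0.4872, 0.1088, 0.0872]
tcp_rot: [0.001, 0.952, 0.306, -0.001]
wrist_force: [-1.1, -6.0, 3.6]
opening: 0.0159
[-1.12354215 -5.97137176  3.56529027] [-2.6696877   0.48159827  0.11661738]
t: 10.55
position: [0.4872, 0.1088, 0.0851]
tcp_rot: [0.001, 0.952, 0.307, -0.001]
wrist_force: [-0.4, -6.3, 4.0]
opening: 0.0158
[-0.37204104 -6.3410752   4.03254503] [-2.67663373  0.50319868  0.02231838]
```

```bash
python3 -m creep '[[0,0,-0.0005,0],[0,0,-0.001,0],[0,0,-0.0015,0],[0,0,-0.002,0],[0,0,-0.002,0]]'
python3 -m creep '[[0,0,-0.0005,0],[0,0,-0.001,0],[0,0,-0.0015,0],[0,0,-0.0015,0],[0,0,-0.0015,0]]'
python3 - <<'E'
from cell import ctrl
s=ctrl.read_state();print(s["wrist_force"],s["wrist_torque"])
E
```

```text
t: 11.05
position: [0.4872, 0.1088, 0.0833]
tcp_rot: [0.001, 0.952, 0.307, -0.001]
wrist_force: [-2.2, -6.0, 6.1]
opening: 0.0158
t: 11.55
position: [0.4872, 0.1088, 0.082]
tcp_rot: [0.001, 0.952, 0.307, -0.0]
wrist_force: [-2.9, -7.5, 7.8]
opening: 0.0158
[-2.90013157 -7.52150276  7.80230069] [-2.67379097  1.01386378  0.04055693]
```

Total travel is 10.3 mm, of which the knob takes about 3 mm at 7.8 N. So the platter is about 7 mm down, and the force now climbs at the knob's spring rate: it is fully home. I'll unload, open and rise.

```bash
python3 -m creep '[[0,0,0.001,0],[0,0,0.002,0],[0,0,0.003,0],[0,0,0.003,0]]'
python3 -m creep '[[0,0,0,0],[0,0,0,0],[0,0,0,0],[0,0,0,0],[0,0,0,0],[0,0,0,0]]' 0.6
python3 -m creep '[[0,0,0.01,0],[0,0,0.03,0],[0,0,0.06,0],[0,0,0.09,0],[0,0,0.12,0],[0,0,0.14,0],[0,0,0.14,0],[0,0,0.14,0]]'
python3 - <<'E'
from cell import ctrl
from h import *
r=ctrl.read_state();print(r["wrist_force"],r["wrist_torque"])
s=ctrl.snapshot("wrist");K,V=s["camera_matrix"],s["view"];cv2.imwrite("pics/w4.png",s["color"]);np.savez("pics/w4.npz",K=K,V=V)
t=ctrl.snapshot("scene");cv2.imwrite("pics/s4.png",t["color"])
t=ctrl.snapshot("top");cv2.imwrite("pics/t4.png",t["color"])
E
```

```text
t: 11.95
position: [0.4871, 0.1088, 0.0847]
tcp_rot: [0.0, 0.952, 0.307, -0.001]
wrist_force: [-0.7, -7.5, 2.3]
opening: 0.0158
t: 12.55
position: [0.4875, 0.1098, 0.0845]
tcp_rot: [-0.0, 0.952, 0.307, 0.0]
wrist_force: [0.1, -0.8, -0.2]
opening: 0.0518
t: 13.35
position: [0.4875, 0.1097, 0.2253]
tcp_rot: [-0.0, 0.952, 0.307, 0.001]
wrist_force: [0.6, -0.3, 0.3]
opening: 0.0525
[ 0.55675232 -0.33489859  0.26541331] [-0.13956593  0.10478867  0.00174534]
```

View pics/w4.png

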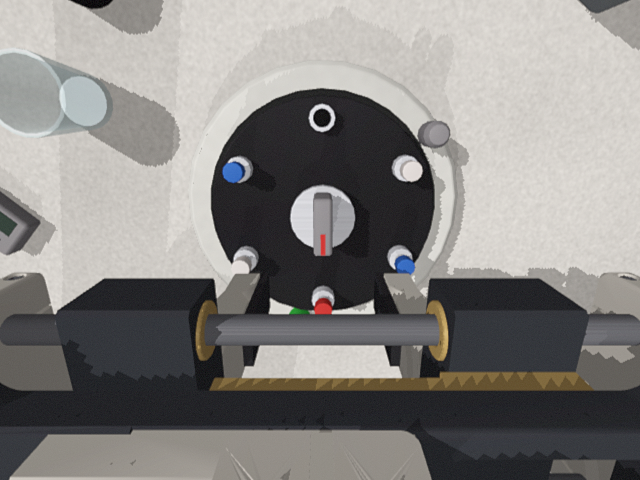

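View pics/s4.png

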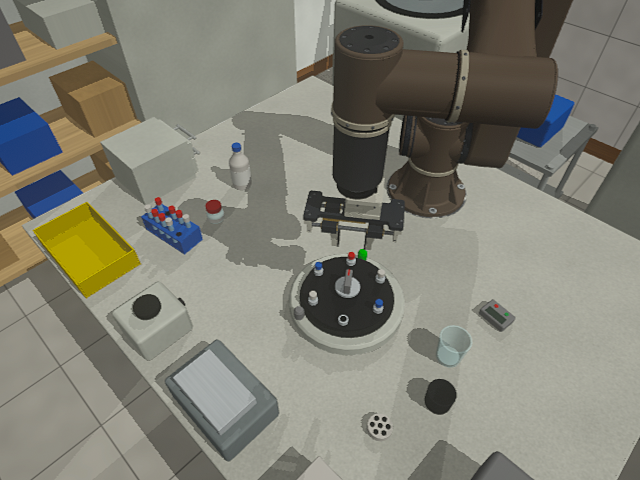

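The wrist view shows the knob free of the jaws at (322,225) and the red cap at (322,305) beside the green post at (300,313). The scene view shows the bystanders unmoved. One numeric check of the drop from the blue caps' spread and of the red–green distance:

Run:
```python
from h import *
img=cv2.imread("pics/w4.png");f=np.load("pics/w4.npz");K,V=f["K"],f["V"]
b=blob(img,(100,120,60),(130,255,255),(190,120,440,300))
for z in(.098,.091):
    B=[ray(K,V,x[0],z) for x in b];print(z,np.linalg.norm(B[0]-B[-1]),"(was .1728 at .098)")
img=cv2.imread("pics/s4.png");im0=cv2.imread("pics/scene0.png");f=np.load("pics/scene0.npz");K,V=f["K"],f["V"]
g=blob(img,(45,130,60),(75,255,255),(330,230,400,280));r=blob(img,(0,130,80),(8,255,255),(330,230,400,280));print(g,r)
R=[ray(K,V,r[0][0],z) for z in(.098,.091)];G=ray(K,V,max(g,key=lambda q:q[1])[0],.06);print(R,G,[np.linalg.norm(x-G) for x in R])
for n,i in(("0",im0),("4",img)):print(n,[tuple(np.round(q[0])) for q in blob(i,(100,120,60),(130,255,255),(290,250,410,350))])
```

```text
0.098 0.1688332052502037 (was .1728 at .098)
0.091 0.1729665112422882 (was .1728 at .098)
[(array([362.13414634, 253.92682927]), np.int32(82))] [(array([351.        , 255.30232558]), np.int32(43))]
[array([0.42535255, 0.06455748]), array([0.42069451, 0.06092061])] [0.37660707 0.06199976] [np.float64(0.048812532768547634), np.float64(0.04410064250988645)]
0 [(np.float64(368.0), np.float64(259.0)), (np.float64(325.0), np.float64(307.0))]
4 [(np.float64(318.0), np.float64(265.0)), (np.float64(379.0), np.float64(303.0))]
```

The cap spread matches the caps being 7 mm lower, and the red–green distance is about 44 mm. Handing in.

```bash
python3 -c "
from cell import ctrl
print(ctrl.hand_in())"
```

```text
the job is handed in; nothing more can be done
None
```

The carousel is down on its key with the red cap at the green mark, and the job is handed in. The hand-in gives no verdict, so this rests on my own checks.

**What I did:**
- I gripped the knob bar and turned the carousel counterclockwise, the shorter way, to just short of the green mark without pressing.
- I then swept it slowly (0.15 rad/s) across the mark under a push of about 8–9 N. It dropped about 0.2 rad past the green mark.
- I eased off the twist, followed it down to its stop at 7.8 N or less, took the load off, opened the jaws and rose clear.

**Last checks:**
- **Drop:** the blue caps' spacing in the wrist view matches caps 7 mm lower, and the tool's 10.3 mm of travel less about 3 mm of knob spring agrees.
- **Position:** the red cap is about 44 mm from the green mark (limit 60 mm).
- **Let go:** the robot touches nothing and the wrist force is near zero. I did not measure the knob's spring-back separately; it looks out in the pictures.
- **Bystanders:** they look unmoved in the scene view; I judged this by eye.

**What disagreed:** the top camera put the red cap about 0.24 rad past the mark, against about 0.2 rad from the tool's yaw at the drop. That picture was taken while I was still twisting the knob against the key. During pressing there was also a sideways load of 5–7 N from a grip about 1 mm off centre.

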